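# Sort hollow from solid cast blanks and restart the warming unit

## Task

Switch the warming unit off at its rotary handle. Then lift each of the look-alike cast steel blanks to feel its weight: put the hollow ones, lighter than 250 g, on the warming plate inside its rim, and the solid ones, heavier than 250 g, in the steel tray (within 40 g of the limit either place will do). When all are sorted, switch the unit back on, and leave the lidded cup and the dropper bottle where they are.

Things in the scene. Friction and masses are not known exactly. Their poses are not given: they have to be found in the camera images.
- unit: warming unit, fixed: white housing 146 x 260 mm (x, y), in it an aluminium plate 120 x 230 mm, surface 36 mm above the worktop, in a rim rising to 48 mm; at its -x side a grey console 88 x 260 mm, 48 mm high, with the rotary handle (axis at x = -116 mm, y = 0). Origin: on the worktop under the plate's centre; z up. Left or right of the blanks, yaw up to 0.15 rad
- isolator (a joint): rotary on/off handle on a vertical axis: 0 rad = off (bar along the unit's x, pointer line at its +x end, at the ring mark), 1.047 rad = on (turned 60 degrees clockwise seen from above, pointer at the bar mark); stops at both ends, friction about 0.1 N m, stays where it is left. It is on at first
- isolator_grip (a point): grip point on the handle's axis, 77 mm above the worktop. The handle is a black bar 60 mm long (26 mm behind the axis to 34 mm ahead of it on the pointer side), 13 mm thick, from 62 to 88 mm above the worktop, on a disc 42 mm across. The point's x axis lies along the bar towards the pointer and turns with it; z up
- tray: shallow open steel tray, fixed, 134 x 244 mm (x, y), walls 4 mm thick and 16 mm high with a rolled edge (to 19 mm), inside 126 x 236 mm, floor 4 mm above the worktop. Origin: underside centre; z up. On the other side of the blanks from the unit, yaw up to 0.25 rad
- blank_a: cast steel blank, outwardly like its fellows, 50 mm high: hexagonal foot 36 mm across flats, 12 mm high; above it a round body 30 mm across. Weighs anything from 80 g (hollow) to 440 g (solid), new in every start; only lifting tells. Origin at half height on the axis, z from the foot to the other end. Stands foot down at first; a fallen one lies without rolling. 5 or 6 of the six are present
- blank_b: cast steel blank, outwardly like its fellows, 50 mm high: hexagonal foot 36 mm across flats, 12 mm high; above it a round body 30 mm across. Weighs anything from 80 g (hollow) to 440 g (solid), new in every start; only lifting tells. Origin at half height on the axis, z from the foot to the other end. Stands foot down at first; a fallen one lies without rolling. 5 or 6 of the six are present
- blank_c: cast steel blank, outwardly like its fellows, 50 mm high: hexagonal foot 36 mm across flats, 12 mm high; above it a round body 30 mm across. Weighs anything from 80 g (hollow) to 440 g (solid), new in every start; only lifting tells. Origin at half height on the axis, z from the foot to the other end. Stands foot down at first; a fallen one lies without rolling. 5 or 6 of the six are present
- blank_d: cast steel blank, outwardly like its fellows, 50 mm high: hexagonal foot 36 mm across flats, 12 mm high; above it a round body 30 mm across. Weighs anything from 80 g (hollow) to 440 g (solid), new in every start; only lifting tells. Origin at half height on the axis, z from the foot to the other end. Stands foot down at first; a fallen one lies without rolling. 5 or 6 of the six are present
- blank_e: cast steel blank, outwardly like its fellows, 50 mm high: hexagonal foot 36 mm across flats, 12 mm high; above it a round body 30 mm across. Weighs anything from 80 g (hollow) to 440 g (solid), new in every start; only lifting tells. Origin at half height on the axis, z from the foot to the other end. Stands foot down at first; a fallen one lies without rolling. 5 or 6 of the six are present
- blank_f: cast steel blank, outwardly like its fellows, 50 mm high: hexagonal foot 36 mm across flats, 12 mm high; above it a round body 30 mm across. Weighs anything from 80 g (hollow) to 440 g (solid), new in every start; only lifting tells. Origin at half height on the axis, z from the foot to the other end. Stands foot down at first; a fallen one lies without rolling. 5 or 6 of the six are present
- cup: white specimen cup with a screw lid, 62 mm in diameter, 73 mm high, a bystander; origin underside centre
- dropper: white dropper bottle with a blue cap, 35 mm in diameter, 96 mm high, a bystander; origin underside centre

How it is judged (in metres and radians):
On the way, in this order (a step that is already met when the one before it is completed fails the run):
1. the unit is switched off, handle at its off stop (value of joint isolator below 0.12 rad), for 0.2 s.
2. with the unit off, every light blank (it presses on the plate with under 2.85 N, 290 g) is inside the warming plate's rim and every heavy one (over 2.06 N, 210 g) in the steel tray (((x of blank_a in the frame of unit between -0.058 and 0.058 m and y of blank_a in the frame of unit between -0.113 and 0.113 m and z of blank_a in the frame of unit between 0.041 and 0.07 m and contact force between blank_a and unit below 2.85 N) or (x of blank_a in the frame of tray between -0.061 and 0.061 m and y of blank_a in the frame of tray between -0.116 and 0.116 m and z of blank_a in the frame of tray between 0.009 and 0.038 m and contact force between blank_a and tray above 2.06 N)) and ((x of blank_b in the frame of unit between -0.058 and 0.058 m and y of blank_b in the frame of unit between -0.113 and 0.113 m and z of blank_b in the frame of unit between 0.041 and 0.07 m and contact force between blank_b and unit below 2.85 N) or (x of blank_b in the frame of tray between -0.061 and 0.061 m and y of blank_b in the frame of tray between -0.116 and 0.116 m and z of blank_b in the frame of tray between 0.009 and 0.038 m and contact force between blank_b and tray above 2.06 N)) and ((x of blank_c in the frame of unit between -0.058 and 0.058 m and y of blank_c in the frame of unit between -0.113 and 0.113 m and z of blank_c in the frame of unit between 0.041 and 0.07 m and contact force between blank_c and unit below 2.85 N) or (x of blank_c in the frame of tray between -0.061 and 0.061 m and y of blank_c in the frame of tray between -0.116 and 0.116 m and z of blank_c in the frame of tray between 0.009 and 0.038 m and contact force between blank_c and tray above 2.06 N)) and ((x of blank_d in the frame of unit between -0.058 and 0.058 m and y of blank_d in the frame of unit between -0.113 and 0.113 m and z of blank_d in the frame of unit between 0.041 and 0.07 m and contact force between blank_d and unit below 2.85 N) or (x of blank_d in the frame of tray between -0.061 and 0.061 m and y of blank_d in the frame of tray between -0.116 and 0.116 m and z of blank_d in the frame of tray between 0.009 and 0.038 m and contact force between blank_d and tray above 2.06 N)) and ((x of blank_e in the frame of unit between -0.058 and 0.058 m and y of blank_e in the frame of unit between -0.113 and 0.113 m and z of blank_e in the frame of unit between 0.041 and 0.07 m and contact force between blank_e and unit below 2.85 N) or (x of blank_e in the frame of tray between -0.061 and 0.061 m and y of blank_e in the frame of tray between -0.116 and 0.116 m and z of blank_e in the frame of tray between 0.009 and 0.038 m and contact force between blank_e and tray above 2.06 N)) and ((x of blank_f in the frame of unit between -0.058 and 0.058 m and y of blank_f in the frame of unit between -0.113 and 0.113 m and z of blank_f in the frame of unit between 0.041 and 0.07 m and contact force between blank_f and unit below 2.85 N) or (x of blank_f in the frame of tray between -0.061 and 0.061 m and y of blank_f in the frame of tray between -0.116 and 0.116 m and z of blank_f in the frame of tray between 0.009 and 0.038 m and contact force between blank_f and tray above 2.06 N)) and value of joint isolator below 0.2 rad), for 0.2 s.
3. the unit is switched on again, handle at its on stop (value of joint isolator above 0.92 rad), for 0.2 s.
At the end, for the whole second after the job is handed in: every blank present rests inside the warming plate's rim if it weighs under 210 g, inside the steel tray if over 290 g, and in either if between (centre 2 mm or more inside, upright or lying, not stacked), all at rest; the handle is on (more than 0.92 of 1.047 rad) (((x of blank_a in the frame of unit between -0.058 and 0.058 m and y of blank_a in the frame of unit between -0.113 and 0.113 m and z of blank_a in the frame of unit between 0.041 and 0.07 m and contact force between blank_a and unit below 2.85 N) or (x of blank_a in the frame of tray between -0.061 and 0.061 m and y of blank_a in the frame of tray between -0.116 and 0.116 m and z of blank_a in the frame of tray between 0.009 and 0.038 m and contact force between blank_a and tray above 2.06 N)) and ((x of blank_b in the frame of unit between -0.058 and 0.058 m and y of blank_b in the frame of unit between -0.113 and 0.113 m and z of blank_b in the frame of unit between 0.041 and 0.07 m and contact force between blank_b and unit below 2.85 N) or (x of blank_b in the frame of tray between -0.061 and 0.061 m and y of blank_b in the frame of tray between -0.116 and 0.116 m and z of blank_b in the frame of tray between 0.009 and 0.038 m and contact force between blank_b and tray above 2.06 N)) and ((x of blank_c in the frame of unit between -0.058 and 0.058 m and y of blank_c in the frame of unit between -0.113 and 0.113 m and z of blank_c in the frame of unit between 0.041 and 0.07 m and contact force between blank_c and unit below 2.85 N) or (x of blank_c in the frame of tray between -0.061 and 0.061 m and y of blank_c in the frame of tray between -0.116 and 0.116 m and z of blank_c in the frame of tray between 0.009 and 0.038 m and contact force between blank_c and tray above 2.06 N)) and ((x of blank_d in the frame of unit between -0.058 and 0.058 m and y of blank_d in the frame of unit between -0.113 and 0.113 m and z of blank_d in the frame of unit between 0.041 and 0.07 m and contact force between blank_d and unit below 2.85 N) or (x of blank_d in the frame of tray between -0.061 and 0.061 m and y of blank_d in the frame of tray between -0.116 and 0.116 m and z of blank_d in the frame of tray between 0.009 and 0.038 m and contact force between blank_d and tray above 2.06 N)) and ((x of blank_e in the frame of unit between -0.058 and 0.058 m and y of blank_e in the frame of unit between -0.113 and 0.113 m and z of blank_e in the frame of unit between 0.041 and 0.07 m and contact force between blank_e and unit below 2.85 N) or (x of blank_e in the frame of tray between -0.061 and 0.061 m and y of blank_e in the frame of tray between -0.116 and 0.116 m and z of blank_e in the frame of tray between 0.009 and 0.038 m and contact force between blank_e and tray above 2.06 N)) and ((x of blank_f in the frame of unit between -0.058 and 0.058 m and y of blank_f in the frame of unit between -0.113 and 0.113 m and z of blank_f in the frame of unit between 0.041 and 0.07 m and contact force between blank_f and unit below 2.85 N) or (x of blank_f in the frame of tray between -0.061 and 0.061 m and y of blank_f in the frame of tray between -0.116 and 0.116 m and z of blank_f in the frame of tray between 0.009 and 0.038 m and contact force between blank_f and tray above 2.06 N)) and linear speed of each of blank_a, blank_b, blank_c, blank_d, blank_e, blank_f below 0.03 m/s and value of joint isolator above 0.92 rad); the robot touches nothing.
It fails at once if the cup or the dropper bottle is moved more than 4 cm or tipped over (distance of any of cup, dropper from where it was at the start of the episode above 0.04 m or angle between any of cup, dropper's own z axis and vertical above 0.5 rad).
Of blank_a, blank_b, blank_c, blank_d, blank_e, blank_f only 5 to 6 are there at a start; the rules pass over those that are not, and their reading is None.
At some moment in a run one of blank_a, blank_b, blank_c, blank_d, blank_e, blank_f may be knocked a few centimetres aside while the robot is not near it.
Once in a run the grip may slacken for a moment while it holds something.
It also fails if it takes over 208 s, if anything falls off the work surface, if the arm or the gripper's body presses on something with over 40 N, if the wrist force passes 120 N, or if a joint passes its speed limit or range.

## Robot

A 6-joint arm with a two-finger parallel gripper is mounted at the origin on a cart in front of the work surface, level with it; the furniture and walls round the work are solid. World frame = base frame: x ahead of the robot, y to its left, z up, the work surface at z = 0. Lengths are in m, angles in degrees, forces in N, time in s.
With the tool pointing down it reaches from about 0.325 to 0.85 m from the base axis. Payload 15.5 kg.
Tool frame: the origin (TCP) lies at the very end of the fingers, on their centre line; the grasp point (between the pads) lies arm.grip_depth behind it (arm.grip_depth is the distance from the TCP to the grasp point, in m); z points along the fingers, y is the line along which they close (so a half turn about z gives the same grasp; the last joint's range is limited). The gripper opens to 91 mm and grips with 3 to 60 N. Pads are 32 mm wide; open, the fingers measure 118 mm over their backs; the gripper's body (76 mm by 178 mm) begins 60 mm behind the grasp point.
Start: joints at [-74.857, 28.281, 77.091, -0, 74.628, -5.472], TCP at [0.22, -0.585, 0.214] pointing down, gripper open.
Joint ranges: [-166.48, 166.48], [-47.26, 123.95], [12.59, 153.08], [-70.14, 250.14], [6.76, 159.57], [-176.63, 176.63]. Speed limits (degrees/s): [108.29, 108.29, 147.25, 172.46, 172.46, 172.46].

## Interface

Orientations are given as a 3x3 rotation matrix whose columns are the frame's x, y, z axes.
In Python, from rig import arm gives the robot as it stands. Calls block until the motion is done:
- arm.move_to(position, orientation): joint-space move of the TCP to a pose.
- arm.move_l(position, orientation=None, feed=0.15): straight line of the TCP; orientation=None keeps the orientation; feed is the mean speed in m/s.
- arm.move_joints(angles): joint-space move.
- arm.grip(opening): finger opening in m; the grip force is fixed at half the most; returns when the fingers have stopped.
- arm.sleep(seconds).
- arm.solve_ik(position, orientation): joint angles nearest the present ones, or None.
- arm.snapshot(name): name is "scene" or "top" or "wrist"; returns the picture (420x560x3 uint8, red, green, blue); there is no depth.
- arm.get_calibration(name): a dict with "intrinsics" (3x3 intrinsics, pixels), "cam_to_world" (4x4, takes a point from camera to world coordinates). Camera axes: x right, y down, z forward; pixel columns grow to the right and rows downward; lengths in m; the calibration is good to about 2 mm. The wrist camera is an equidistant fisheye: a pixel r from the principal point sees the ray r / f radians off the axis. A picture is of the moment at which its call begins: read the wrist's pose just before it. get_calibration takes no time and is no camera call; for the wrist camera it gives the pose at the moment of the call.
A pose or a line that the arm cannot do raises arm.Unreachable and nothing moves.
- arm.sign_off(): hands the job in; it is judged then, once.
Readings, each from a call of its own:
- arm.current_t(): time.
- arm.current_joint_positions(): joint angles.
- arm.current_dq(): joint speeds.
- arm.current_tau(): joint torques, N m.
- arm.current_ee_pos(): TCP position.
- arm.current_tool_rot(): TCP orientation.
- arm.current_force(): force on the tool from outside, world axes, zero at the start.
- arm.current_torque(): the same for the moment, N m.
- arm.current_width(): finger opening in m.
- arm.current_grasp_force(): force on a finger pad.
Only numpy, scipy, OpenCV 4.12 (cv2) and the standard library are available. Lean on these libraries where they do the work, as an engineer would, in place of code of your own. Each camera call takes 0.05 s, during which the arm holds its last target. There are 200 camera calls.

## Working session

There is one attempt and no reset: what is moved stays moved. The work goes in short steps, each a Python script; the robot and the scene stay as the last script left them, time stands still between calls to the robot, and variables do not carry over. Pictures are saved under pics/ and viewed, at most 14 in all, crops included, and the job is handed in when it is done.

```bash
ls; mkdir -p pics; python3 - <<'E'
from rig import arm
import cv2,numpy as np
print(arm.current_t(),arm.grip_depth,arm.current_force(),arm.current_width())
for n in("scene","top","wrist"):
    c=arm.get_calibration(n);print(n,np.round(c["intrinsics"],1).tolist(),np.round(c["cam_to_world"],3).tolist())
    cv2.imwrite(f"pics/{n}0.png",arm.snapshot(n)[:,:,::-1])
E
```

```text
pics
rig.py
0.0 0.0188 [ 0.00452855 -0.41848408 -0.2870326 ] 0.09095620752654972
scene [[440.5, 0.0, 286.0], [0.0, 440.5, 210.7], [0.0, 0.0, 1.0]] [[-0.777, -0.344, 0.527, 0.006], [-0.629, 0.426, -0.65, 0.73], [-0.001, -0.837, -0.548, 0.691], [0.0, 0.0, 0.0, 1.0]]
top [[479.5, 0.0, 276.4], [0.0, 479.5, 208.8], [0.0, 0.0, 1.0]] [[-0.006, -0.995, 0.099, 0.493], [-1.0, 0.005, -0.014, -0.014], [0.013, -0.099, -0.995, 1.142], [0.0, 0.0, 0.0, 1.0]]
wrist [[325.2, 0.0, 277.0], [0.0, 325.2, 208.4], [0.0, 0.0, 1.0]] [[0.352, -0.899, -0.259, 0.293], [-0.936, -0.338, -0.097, -0.557], [-0.001, 0.277, -0.961, 0.382], [0.0, 0.0, 0.0, 1.0]]
```

View pics/top0.png

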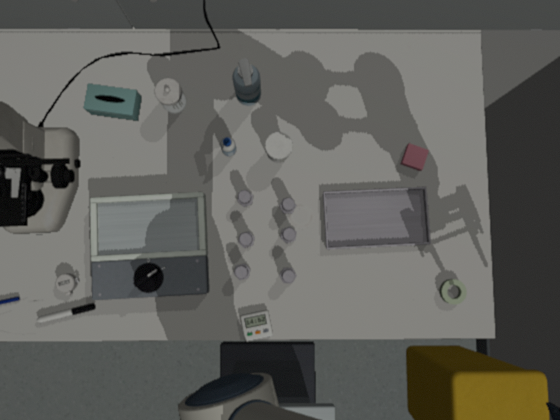

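View pics/scene0.png

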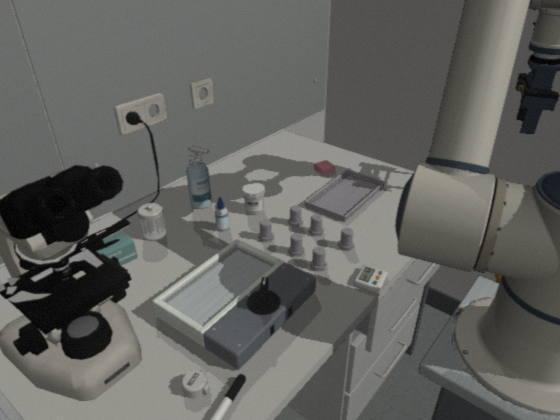

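The top view shows six blanks, at about (244,196), (288,203), (245,240), (288,233), (241,271) and (288,275). The unit is on the left, with its console towards the robot and the handle at (148,277). The tray is on the right at (376,217), the dropper at (228,146) and the cup at (279,147). I'll enlarge it for accurate pixels.

```bash
python3 - <<'E'
import cv2,numpy as np
im=cv2.imread("pics/top0.png")
g=(255*(im/255.)**0.6).astype(np.uint8)
cv2.imwrite("pics/c1.png",cv2.resize(g[180:305,80:305],(788,438),interpolation=cv2.INTER_CUBIC))
# scale 3.5, offset (80,180)
cv2.imwrite("pics/c2.png",cv2.resize(g[120:260,200:440],(792,462),interpolation=cv2.INTER_CUBIC)) # 3.3, off (200,120)
E
```

```text
(no output)
```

View pics/c1.png

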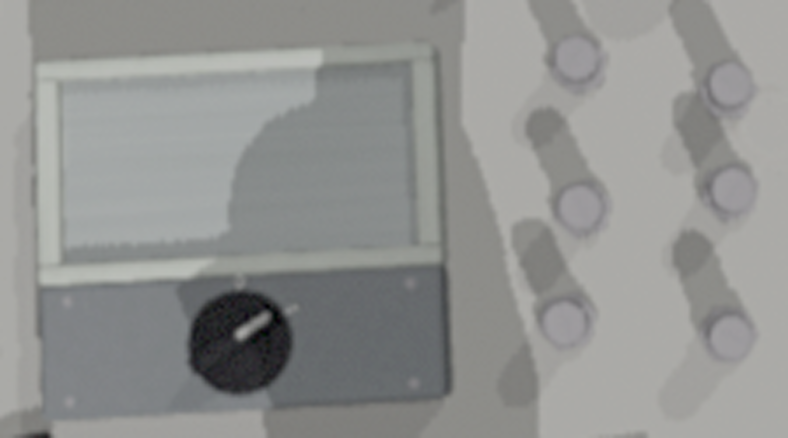

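View pics/c2.png

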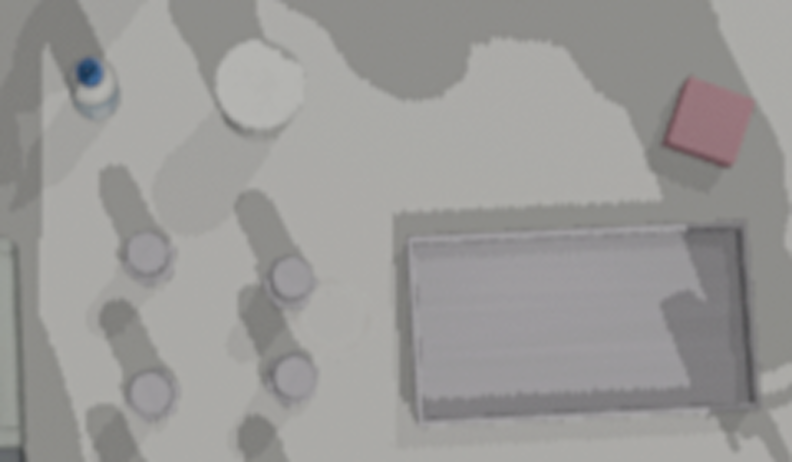

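The crops give blank tops (crop 1) at (576,58), (729,84), (580,207), (729,190), (565,320) and (729,334). The unit's outer corners are at (37,65), (437,46), (450,397) and (45,418), with the knob axis near (240,340). The tray corners (crop 2) are at (410,240), (740,226), (755,402) and (420,420).

```bash
cat > lib.py <<'E'
from rig import arm
import cv2,numpy as np
def rays(n,px,cal=None):
    c=cal or arm.get_calibration(n);K=c["intrinsics"];T=c["cam_to_world"]
    d=(np.atleast_2d(px)-K[:2,2])/K[0,0]
    if n=="wrist":
        t=np.linalg.norm(d,axis=1,keepdims=True)+1e-12
        v=np.hstack([np.sin(t)*d/t,np.cos(t)])
    else: v=np.hstack([d,np.ones((len(d),1))])
    return T[:3,3],v@T[:3,:3].T
def onz(n,px,z,cal=None):
    o,v=rays(n,px,cal); return o+v*((z-o[2])/v[:,2:])
def proj(n,P,cal=None):
    c=cal or arm.get_calibration(n);K=c["intrinsics"];T=c["cam_to_world"]
    p=(np.atleast_2d(P)-T[:3,3])@T[:3,:3]
    if n=="wrist":
        r=np.linalg.norm(p[:,:2],axis=1,keepdims=True)
        d=p[:,:2]/r*np.arctan2(r,p[:,2:])
    else: d=p[:,:2]/p[:,2:]
    return d*K[0,0]+K[:2,2]
def tri(views):  # [(n,px,cal)] -> point, residual
    A=np.zeros((3,3));b=np.zeros(3);L=[]
    for n,px,cal in views:
        o,v=rays(n,px,cal);v=v[0]/np.linalg.norm(v[0]);M=np.eye(3)-np.outer(v,v);A+=M;b+=M@o;L.append((o,M))
    x=np.linalg.solve(A,b);return x,max(np.linalg.norm(M@(x-o)) for o,M in L)
def down(yaw): # closing direction (tool y) at world angle yaw
    y=np.array([np.cos(yaw),np.sin(yaw),0]);z=np.array([0,0,-1.]);return np.column_stack([np.cross(y,z),y,z])
E
python3 - <<'E'
from lib import *
b=np.array([(576,58),(729,84),(580,207),(729,190),(565,320),(729,334)])/3.5+[80,180]
B=onz("top",b,.05);print("blanks",B.round(3).tolist())
u=np.array([(37,65),(437,46),(450,397),(45,418)])/3.5+[80,180]
U=onz("top",u,.048);print("unit",U.round(4).tolist(),[np.linalg.norm(U[i]-U[i-1]).round(3) for i in range(4)])
print("handle",onz("top",np.array([[240,340],[270,316],[240,283]])/3.5+[80,180],.088).round(4).tolist())
t=np.array([(410,240),(740,226),(755,402),(420,420)])/3.3+[200,120]
T=onz("top",t,.019);print("tray",T.round(4).tolist(),[np.linalg.norm(T[i]-T[i-1]).round(3) for i in range(4)],T.mean(0))
print("cup/drop",onz("top",np.array([[260,85]])/3.3+[200,120],.073),onz("top",np.array([[90,72]])/3.3+[200,120],.096))
print("scene proj blanks",proj("scene",B).round(0).tolist())
print(arm.current_tool_rot().round(3).tolist())
# view pose: camera over (0.42,0.03)
for yaw in (np.pi/2,-np.pi/2):
    print(yaw,arm.solve_ik([.36,.05,.30],down(yaw)))
E
```

```text
blanks [[0.63, 0.044, 0.05], [0.612, -0.056, 0.05], [0.533, 0.041, 0.05], [0.543, -0.056, 0.05], [0.46, 0.051, 0.05], [0.45, -0.055, 0.05]]
unit [[0.6272, 0.3955, 0.048], [0.6386, 0.1349, 0.048], [0.4112, 0.1246, 0.048], [0.3997, 0.3831, 0.048]] [np.float64(0.228), np.float64(0.261), np.float64(0.228), np.float64(0.259)]
handle [[0.45, 0.2498, 0.088], [0.4646, 0.2315, 0.088], [0.4851, 0.2505, 0.088]]
tray [[0.6422, -0.1429, 0.019], [0.6514, -0.3808, 0.019], [0.525, -0.3869, 0.019], [0.5136, -0.148, 0.019]] [np.float64(0.129), np.float64(0.238), np.float64(0.127), np.float64(0.239)] [ 0.58304882 -0.26464708  0.019     ]
cup/drop [[ 0.7430133  -0.03510717  0.073     ]] [[0.74687763 0.07967264 0.096     ]]
scene proj blanks [[265.0, 222.0], [295.0, 208.0], [296.0, 236.0], [316.0, 217.0], [318.0, 249.0], [346.0, 230.0]]
[[0.936, 0.352, -0.0], [0.352, -0.936, 0.001], [0.0, -0.001, -1.0]]
1.5707963267948966 [-1.53091007e+00  9.70392204e-01  1.01914925e+02 -2.54444375e-14
  7.71146827e+01 -9.15309101e+01]
-1.5707963267948966 [-1.53091007e+00  9.70392204e-01  1.01914925e+02 -2.54444375e-14
  7.71146827e+01  8.84690899e+01]
```

```bash
python3 - <<'E'
from lib import *
import pickle
B=[[0.63,0.044,0.05],[0.612,-0.056,0.05],[0.533,0.041,0.05],[0.543,-0.056,0.05],[0.46,0.051,0.05],[0.45,-0.055,0.05]]
cals={}
for k,p in (("w1",[.47,-.02,.27]),("w2",[.45,.17,.27])):
    arm.move_to(p,down(-np.pi/2)); c=arm.get_calibration("wrist"); im=arm.snapshot("wrist")
    cals[k]=c; cv2.imwrite(f"pics/{k}.png",(255*(im[:,:,::-1]/255.)**.7).astype(np.uint8))
    print(k,arm.current_t(),arm.current_force(),"\nblk",proj("wrist",B,c).round(0).tolist(),"\nhandle",proj("wrist",[[.447,.256,.088]],c).round(0).tolist())
    print(arm.current_ee_pos())
pickle.dump(cals,open("cals.pkl","wb"))
E
```

```text
w1 2.4167 [-0.16224189  0.30906848  0.49246549] 
blk [[222.0, 51.0], [307.0, 65.0], [226.0, 131.0], [307.0, 122.0], [219.0, 190.0], [305.0, 198.0]] 
handle [[66.0, 209.0]]
[ 0.47014826 -0.02058003  0.2699083 ]
w2 3.25 [ 0.29882494 -1.08211264 -0.58843878] 
blk [[381.0, 39.0], [451.0, 63.0], [383.0, 117.0], [451.0, 115.0], [372.0, 175.0], [445.0, 184.0]] 
handle [[200.0, 192.0]]
[0.45032073 0.1692256  0.26997999]
```

View pics/w1.png

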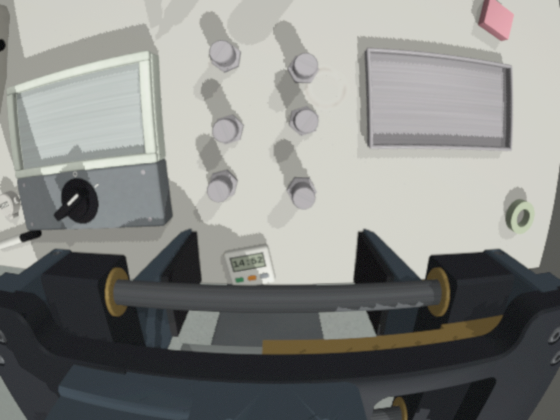

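View pics/w2.png

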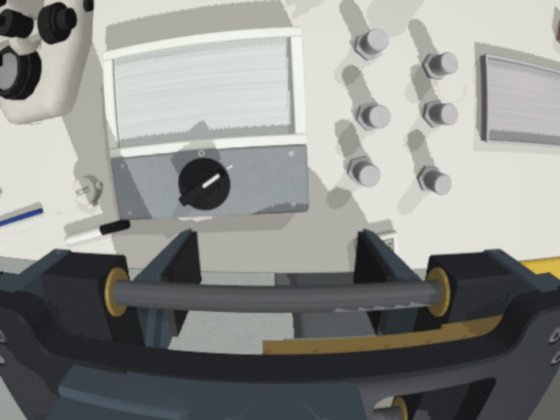

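Both wrist views show the same layout. In w1 the blank tops are at (222,52), (305,67), (226,129), (306,121), (220,185) and (303,193). In w2 they are at (375,40), (441,64), (376,117), (442,112), (367,172) and (437,181). In w2 the handle bar runs from about (183,200) to (222,172).

```bash
python3 - <<'E'
from lib import *
import pickle
c=pickle.load(open("cals.pkl","rb"))
t=np.array([(576,58),(729,84),(580,207),(729,190),(565,320),(729,334)])/3.5+[80,180]
w1=[(222,53),(305,67),(226,129),(306,121),(220,186),(303,194)]
w2=[(375,40),(441,64),(376,117),(442,112),(367,172),(437,181)]
for i in range(6):
    V=[("top",t[i],None),("wrist",w1[i],c["w1"]),("wrist",w2[i],c["w2"])]
    print(i,tri(V)[0].round(4),round(tri(V)[1],4),tri(V[1:])[0].round(3),onz("wrist",w1[i],.05,c["w1"])[0,:2].round(3),onz("wrist",w2[i],.05,c["w2"])[0,:2].round(3))
cv2.imwrite("pics/c3.png",np.hstack([cv2.resize(cv2.imread("pics/w2.png")[130:230,105:235],(390*1,300)),cv2.resize(cv2.imread("pics/w1.png")[165:235,20:111],(390,300))]))
print(c["w2"]["cam_to_world"].round(3).tolist())
E
```

```text
0 [0.6318 0.046  0.0345] 0.0015 [0.631 0.047 0.036] [0.628 0.045] [0.629 0.051]
1 [ 0.615  -0.057   0.0178] 0.0013 [ 0.614 -0.056  0.02 ] [ 0.609 -0.053] [ 0.608 -0.04 ]
2 [0.5332 0.0429 0.0291] 0.0012 [0.533 0.043 0.03 ] [0.535 0.04 ] [0.532 0.05 ]
3 [ 0.5447 -0.0569  0.0234] 0.0017 [ 0.545 -0.057  0.023] [ 0.544 -0.055] [ 0.545 -0.042]
4 [0.46   0.0526 0.0302] 0.0012 [0.461 0.053 0.032] [0.465 0.05 ] [0.463 0.058]
5 [ 0.4491 -0.0552  0.0256] 0.0009 [ 0.45  -0.054  0.028] [ 0.455 -0.052] [ 0.454 -0.042]
[[0.0, -0.961, -0.277, 0.528], [-1.0, -0.0, -0.001, 0.17], [0.001, 0.277, -0.961, 0.438], [0.0, 0.0, 0.0, 1.0]]
```

View pics/c3.png

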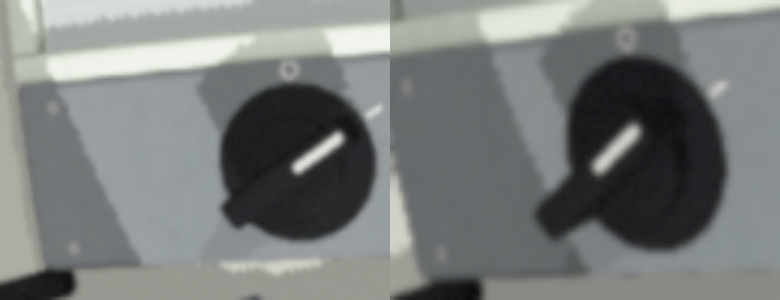

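The triangulated heights of 0.02–0.035 are too low for a top at 0.05. I probably picked the middle of the blob and not the top disc, so I'll overlay the predicted rims to check.

```bash
python3 - <<'E'
from lib import *
import pickle
c=pickle.load(open("cals.pkl","rb"))
B=np.array([[0.63,0.044,0.05],[0.612,-0.056,0.05],[0.533,0.041,0.05],[0.543,-0.056,0.05],[0.46,0.051,0.05],[0.45,-0.055,0.05]])
a=np.linspace(0,2*np.pi,40)
out=[]
yaw=.045;R=np.array([[np.cos(yaw),-np.sin(yaw)],[np.sin(yaw),np.cos(yaw)]]);H=np.array([.447,.2563]);h=yaw-1.047;d=np.array([np.cos(h),np.sin(h)]);n=np.array([-d[1],d[0]])
bar=np.array([[*(H+d*s+n*q),.088] for s,q in((.034,.0065),(.034,-.0065),(-.026,-.0065),(-.026,.0065))])
for k,(x0,y0) in (("w1",(180,30)),("w2",(330,20))):
    im=cv2.resize(cv2.imread(f"pics/{k}.png"),None,fx=3,fy=3,interpolation=cv2.INTER_CUBIC)
    def dr(P,col): cv2.polylines(im,[np.int32(proj("wrist",P,c[k])*3+1)],True,col,1)
    for b in B:
        dr(b+np.c_[.015*np.cos(a),.015*np.sin(a),0*a],(0,0,255)); dr(b*[1,1,0]+np.c_[.018*np.cos(a),.018*np.sin(a),0*a],(0,160,0))
    dr(bar,(0,0,255))
    out.append(im[y0*3:y0*3+570,x0*3:x0*3+400][:, :400])
    if k=="w2": hb=im
cv2.imwrite("pics/ov.png",np.hstack(out))
cv2.imwrite("pics/ovh.png",hb[390:690,300:750])
E
```

```text
(no output)
```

View pics/ov.png

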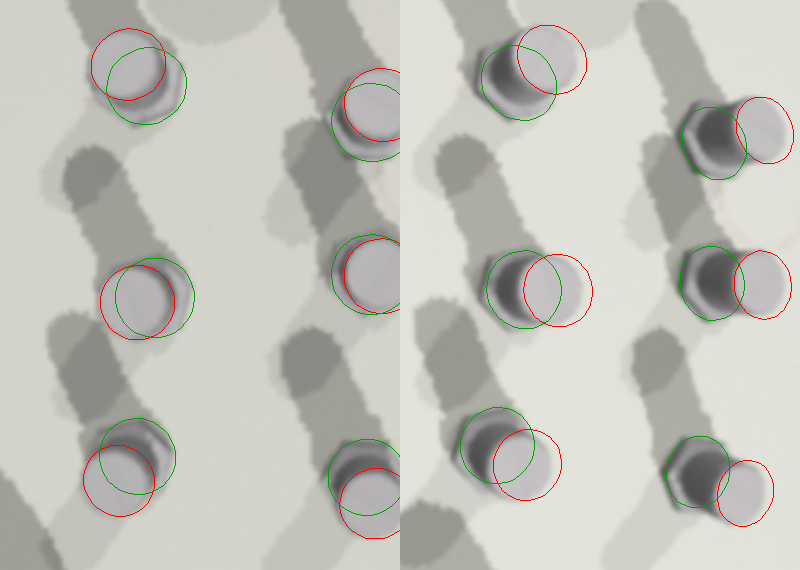

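View pics/ovh.png

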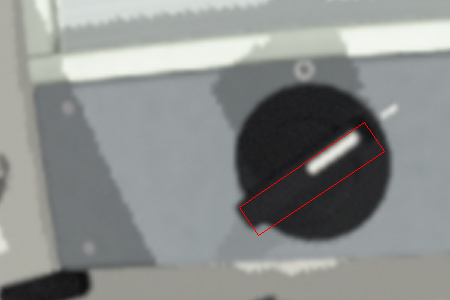

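The predicted top discs at z = 0.05 sit on the observed tops in all views, which confirms the height and positions to about 2 mm. The bar needs a shift of roughly (+2.5, +2) mm. Next I'll turn the handle off and test an automatic disc finder on the saved images.

```bash
cat >> lib.py <<'E'
def rectify(im,cal,z,x0,x1,y0,y1,s=1000.):
    xs=np.arange(x1,x0,-1/s);ys=np.arange(y1,y0,-1/s)
    X,Y=np.meshgrid(xs,ys,indexing="ij")
    p=proj("wrist",np.c_[X.ravel(),Y.ravel(),np.full(X.size,z)],cal).astype(np.float32).reshape(*X.shape,2)
    return cv2.remap(im,p[...,0],p[...,1],cv2.INTER_LINEAR)
def discs(im,cal,z=.05,x0=.40,x1=.68,y0=-.12,y1=.12,r=15):
    g=cv2.cvtColor(rectify(im,cal,z,x0,x1,y0,y1),cv2.COLOR_RGB2GRAY)
    g=cv2.createCLAHE(3,(4,4)).apply(g)
    c=cv2.HoughCircles(g,cv2.HOUGH_GRADIENT,1.5,25,param1=80,param2=16,minRadius=r-2,maxRadius=r+2)
    return np.empty((0,2)) if c is None else np.c_[x1-c[0][:,1]/1000,y1-c[0][:,0]/1000]
E
python3 - <<'E'
from lib import *
import pickle
c=pickle.load(open("cals.pkl","rb"))
for k in("w1","w2"): print(k,discs(cv2.imread(f"pics/{k}.png")[:,:,::-1].copy(),c[k]).round(3).tolist())
H=[.4495,.257]; on=.045-1.047-np.pi/2; off=on+1.047
print(arm.current_joint_positions().round(1),[arm.solve_ik([*H,.066],down(a)).round(1).tolist() for a in (on,off,on+np.pi,off+np.pi)])
E
```

```text
w1 [[0.45899999141693115, 0.05299999937415123], [0.6299999952316284, 0.04699999839067459], [0.5350000262260437, 0.04100000113248825], [0.5440000295639038, -0.0560000017285347], [0.6039999723434448, -0.04899999871850014], [0.44999998807907104, -0.05299999937415123], [0.4300000071525574, 0.06199999898672104], [0.42399999499320984, -0.02199999988079071], [0.5070000290870667, -0.02800000086426735], [0.515999972820282, 0.06700000166893005], [0.5709999799728394, -0.023000000044703484], [0.6520000100135803, -0.028999999165534973], [0.46299999952316284, 0.0820000022649765], [0.5830000042915344, -0.08799999952316284]]
w2 [[0.5339999794960022, 0.04399999976158142], [0.46000000834465027, 0.0560000017285347], [0.625, 0.057999998331069946], [0.6119999885559082, -0.05000000074505806], [0.5040000081062317, -0.004000000189989805], [0.42899999022483826, 0.0949999988079071], [0.46000000834465027, -0.026000000536441803], [0.5009999871253967, 0.0860000029206276], [0.44999998807907104, -0.052000001072883606], [0.5830000042915344, -0.010999999940395355], [0.5429999828338623, -0.054999999701976776], [0.5849999785423279, 0.08900000154972076], [0.5440000295639038, -0.026000000536441803], [0.6660000085830688, 0.0820000022649765], [0.42100000381469727, -0.0010000000474974513], [0.5009999871253967, 0.05299999937415123]]
[ 13.5  13.3  91.9  -0.   74.8 103.5] [[23.1, 31.4, 101.2, -0.0, 47.4, 170.6], [23.1, 31.4, 101.2, -0.0, 47.4, 110.6], [23.1, 31.4, 101.2, -0.0, 47.4, -9.4], [23.1, 31.4, 101.2, -0.0, 47.4, -69.4]]
```

```bash
cat >> lib.py <<'E'
H=np.array([.4495,.257]); ON=.045-1.047+np.pi/2; OFF=.045+np.pi/2; S=[.46,-.01,.27]
def turn(a,b):
    arm.grip(.05)
    arm.move_to([*H,.13],down(a)); arm.move_l([*H,.066],feed=.08)
    f=arm.current_force(); arm.grip(0.0); w=arm.current_width(); print("F",f.round(1),"w",w, arm.current_ee_pos().round(4))
    arm.move_to([*H,.066],down(b)); arm.sleep(.2)
    print("after F",arm.current_force().round(1),"T",arm.current_torque().round(2),arm.current_width())
    arm.grip(.05); arm.move_l([*H,.14],feed=.2)
def wsnap(name):
    c=arm.get_calibration("wrist"); im=arm.snapshot("wrist")
    cv2.imwrite(f"pics/{name}.png",(255*(im[:,:,::-1]/255.)**.7).astype(np.uint8)); return im,c
E
python3 - <<'E'
from lib import *
import pickle
turn(ON,OFF+.05)
arm.move_to([.46,.08,.27],down(-np.pi/2)); arm.sleep(.2)
im,c=wsnap("s1"); pickle.dump(c,open("s1.pkl","wb"))
print(arm.current_t())
d=discs(im,c)
for p in d:
    m=rectify(im,c,.05,p[0]-.012,p[0]+.012,p[1]-.012,p[1]+.012).reshape(-1,3); print(p.round(3),m.mean(0).round(0),m.std(0).round(1))
E
```

```text
F [ 0.  -0.7 -0.6] w 0.012613977110453837 [0.4502 0.2572 0.0661]
after F [  9.   37.2 -20.4] T [ 6.78 -1.89 -0.94] 0.012799129215319468
12.7083
[0.627 0.049] [166. 162. 164.] [31.6 30.9 31.6]
[0.462 0.056] [158. 155. 156.] [33.  32.2 32.6]
[0.534 0.044] [173. 170. 171.] [16.7 16.4 16.3]
[ 0.613 -0.055] [177. 174. 174.] [14.7 15.  13.6]
[ 0.451 -0.05 ] [161. 158. 159.] [31.4 30.8 30.9]
[ 0.52  -0.061] [169. 166. 167.] [22.7 22.5 22.1]
[0.502 0.076] [134. 133. 125.] [20.5 20.6 19.8]
[ 0.568 -0.023] [138. 138. 129.] [17.2 17.4 16.5]
[0.583 0.067] [143. 142. 133.] [25.1 25.3 24.3]
[ 0.652 -0.016] [154. 154. 145.] [15.6 15.6 15.1]
[ 0.421 -0.011] [197. 196. 186.] [5.6 5.7 5.5]
```

View pics/s1.png

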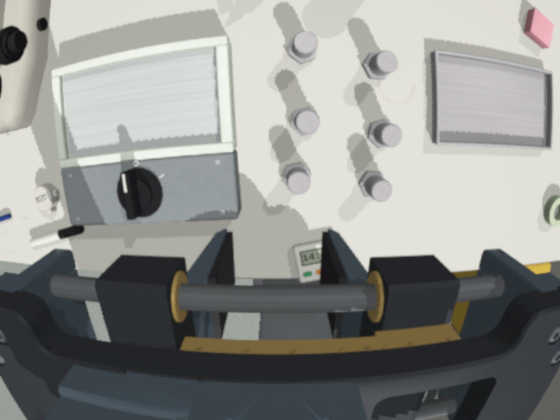

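The handle's pointer now faces the ring mark at +x, at about (125,183), so the unit is off. The fourth blank has already been knocked to (385,133), about (0.52, -0.061), and the disc finder caught it. I'll sort one blank to check the weighing.

```bash
cat >> lib.py <<'E'
import json,os
H=np.array([.4495,.2595])
def fr(o,yaw,p): c,s=np.cos(yaw),np.sin(yaw); return np.array([o[0]+c*p[0]-s*p[1],o[1]+s*p[0]+c*p[1]])
SL={"unit":[fr((.565,.2625),.045,p) for p in ((.027,-.075),(-.027,-.075),(.027,-.003),(-.027,-.003),(.027,.065),(-.027,.065))],
    "tray":[fr((.583,-.2646),.043,p) for p in ((.027,.075),(-.027,.075),(.027,0),(-.027,0),(.027,-.075),(-.027,-.075))]}
D=down(-np.pi/2); ZW=.15
def survey(name):
    arm.move_to([.46,-.005,.27],D); arm.sleep(.15); im,c=wsnap(name); out=[]
    for p in discs(im,c):
        m=rectify(im,c,.05,p[0]-.009,p[0]+.009,p[1]-.009,p[1]+.009).reshape(-1,3).mean(0)
        if m[0]-m[2]<5 and m[0]>130: out.append(p)
    return sorted(out,key=lambda p:p[0])
def avgf():
    arm.sleep(.4); L=[]
    for _ in range(25): L.append(arm.current_force()[2]); arm.sleep(.02)
    return np.mean(L),np.std(L)
def pick(p):
    arm.grip(.065); arm.move_to([*p,ZW],D); t,ts=avgf()
    arm.move_l([*p,.015],feed=.15); arm.grip(0.); w=arm.current_width()
    arm.move_l([*p,ZW],feed=.15); f,fs=avgf(); m=(t-f)/9.81
    print("pick",p.round(3),"w",round(w,4),round(arm.current_width(),4),"mass",round(m,3),"sd",round(ts,2),round(fs,2),"gf",arm.current_grasp_force())
    return m
def place(where,i):
    s=SL[where][i]; z=(.036 if where=="unit" else .004)+.015
    arm.move_to([*s,ZW],D)
    if arm.current_width()<.025: print("LOST before place");return False
    arm.move_l([*s,z+.008],feed=.15); f0=arm.current_force()[2]
    for k in range(5):
        arm.move_l([*s,z+.006-.0018*k],feed=.05)
        if arm.current_force()[2]-f0>2.: break
    w=arm.current_width(); arm.grip(.043); arm.move_l([*s,ZW],feed=.25)
    print("placed",where,i,"at z off",round(.006-.0018*k,4),"w",round(w,4),"t",round(arm.current_t(),1)); return w>.025
E
python3 - <<'E'
from lib import *
L=survey("s2"); print(np.round(L,3).tolist())
m=pick(L[0])
print(arm.current_t(), arm.current_force())
E
```

```text
[[0.45100000500679016, -0.052000001072883606], [0.4569999873638153, 0.05299999937415123], [0.5220000147819519, -0.05900000035762787], [0.5339999794960022, 0.0430000014603138], [0.6039999723434448, -0.04699999839067459], [0.6269999742507935, 0.04100000113248825]]
pick [ 0.451 -0.052] w 0.0296 0.0297 mass 0.126 sd 0.5 0.52 gf 29.999696016311646
18.7333 [-0.53316999  0.94204229 -1.08925068]
```

```bash
sed -i 's/range(25)/range(45)/' lib.py; python3 - <<'E'
from lib import *
print(place("unit",0))
n={"unit":1,"tray":0}
for j in range(2):
    L=survey(f"s3_{j}"); print(np.round(L,3).tolist())
    m=pick(L[0]); w="unit" if m<.25 else "tray"
    if arm.current_width()<.025 or not place(w,n[w]): print("STOP");break
    n[w]+=1
survey("s4");print(arm.current_t(),n)
E
```

```text
placed unit 0 at z off -0.0012 w 0.0293 t 22.8
True
[[0.4569999873638153, 0.05299999937415123], [0.5199999809265137, -0.06199999898672104], [0.5370000004768372, 0.04600000008940697], [0.6039999723434448, -0.04699999839067459], [0.6190000176429749, 0.04100000113248825]]
pick [0.457 0.053] w 0.0294 0.0299 mass 0.234 sd 0.52 0.56 gf 29.999602138996124
placed unit 1 at z off -0.0012 w 0.0295 t 33.9
[[0.5199999809265137, -0.06199999898672104], [0.5339999794960022, 0.04399999976158142], [0.6100000143051147, -0.05000000074505806], [0.6299999952316284, 0.04699999839067459]]
pick [ 0.52  -0.062] w 0.0293 0.0292 mass 0.387 sd 0.5 0.58 gf 29.99940723180771
placed tray 0 at z off -0.0012 w 0.0293 t 45.2
46.4083 {'unit': 2, 'tray': 1}
```

View pics/s4.png

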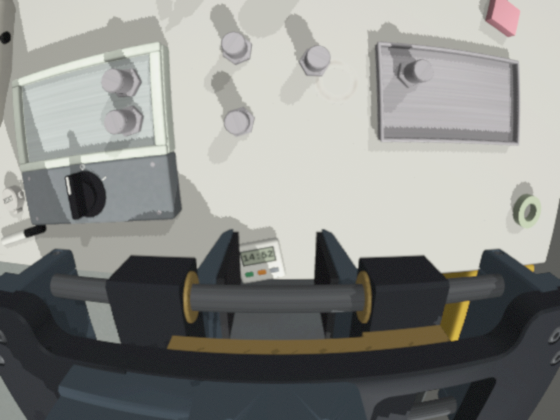

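Two blanks stand upright on the plate at (120,82) and (122,120), and one is in the tray at (415,72). I'll do the remaining three.

```bash
python3 - <<'E'
from lib import *
n={"unit":2,"tray":1}
for j in range(3):
    L=survey(f"s5_{j}"); print(np.round(L,3).tolist())
    if not len(L): break
    m=pick(L[0]); w="unit" if m<.25 else "tray"
    if n[w]>3 and w=="unit": print("far slot",m);break
    if arm.current_width()<.025 or not place(w,n[w]): print("STOP");break
    n[w]+=1
print(survey("s6"),arm.current_t(),n)
E
```

```text
[[0.5339999794960022, 0.0430000014603138], [0.6129999756813049, -0.054999999701976776], [0.6209999918937683, 0.03799999877810478]]
pick [0.534 0.043] w 0.0294 0.0295 mass 0.386 sd 0.51 0.48 gf 29.999284744262695
placed tray 1 at z off -0.0012 w 0.0297 t 57.3
[[0.6129999756813049, -0.054999999701976776], [0.6240000128746033, 0.0430000014603138]]
pick [ 0.613 -0.055] w 0.0293 0.0294 mass 0.363 sd 0.51 0.57 gf 29.999404549598694
placed tray 2 at z off -0.0012 w 0.0295 t 69.0
[[0.6269999742507935, 0.04100000113248825]]
pick [0.627 0.041] w 0.0294 0.0291 mass 0.174 sd 0.51 0.49 gf 29.999690651893616
placed unit 2 at z off -0.0012 w 0.0298 t 80.7
[] 82.1417 {'unit': 3, 'tray': 3}
```

View pics/s6.png

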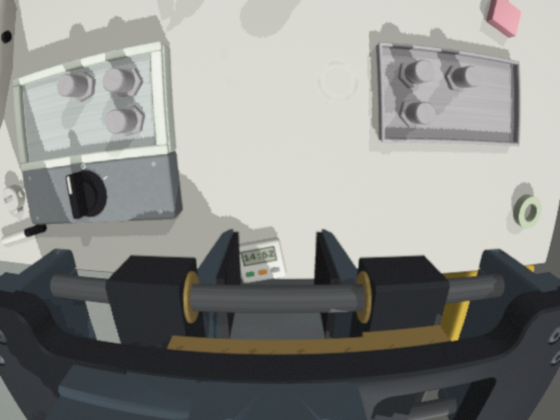

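All six are in place: three upright on the plate and three in the tray. Now I'll switch the unit back on.

```bash
python3 - <<'E'
from lib import *
turn(OFF,ON-.03)
arm.move_to([.46,.04,.27],D); arm.sleep(.3); wsnap("s7"); print(arm.current_t())
E
```

```text
F [-0.2 -0.2  0.5] w 0.012168269154415807 [0.4496 0.2612 0.0662]
after F [-6.2  3.7  5.9] T [0.67 1.06 0.93] 0.012868324153339999
90.7833
```

View pics/s7.png

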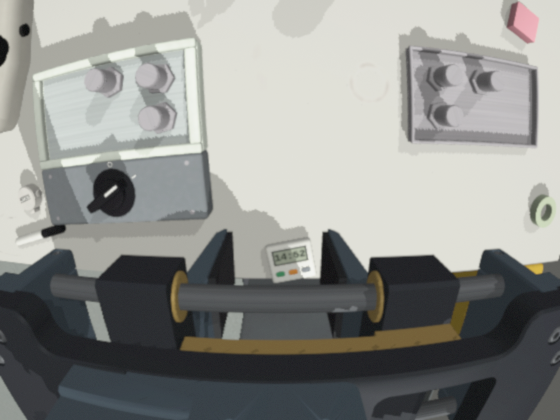

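The pointer at (110,192) lines up with the bar mark. The turning moment rose to 0.93 N m, well above the handle's friction, so it reached the stop. All blanks are still in place.

```bash
python3 -c "
from rig import arm
print(arm.sign_off())"
```

```text
the job is handed in; nothing more can be done
None
```

I handed the job in at about 91 s: the unit was switched off, three light blanks (about 126, 174 and 234 g) went on the plate and three heavy ones (about 363, 386 and 387 g) in the tray, the unit is back on, and the cup and dropper bottle were left alone; the verdict was not reported back.

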